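Tighten a centrifuge rotor's lock ring with a pin spanner

ROBOT

A 7-joint arm with a two-finger parallel gripper is mounted at the origin on the work surface. World frame = base frame: x ahead of the robot, y to its left, z up, the work surface at z = 0. Lengths are in m, angles in rad, forces in N, time in s.
With the tool pointing down it reaches from about 0.4 to 0.85 m from the base axis. Payload 4.5 kg.
Tool frame: the origin (TCP) lies at the very end of the fingers, on their centre line; the grasp point (between the pads) lies 19 mm behind it (arm.hold_point_z is the distance from the TCP to the grasp point, in m); z points along the fingers, y is the line along which they close (so a half turn about z gives the same grasp; the last joint's range is limited). The gripper opens to 88 mm and grips with 3 to 60 N. Pads are 18 mm wide; open, the fingers measure 123 mm over their backs; the gripper's body (75 mm by 187 mm) begins 45 mm behind the grasp point.
Start: joints at [-1.314, 0.689, -0.195, 1.565, 0.157, 0.902, -0.215], TCP at [0.138, 0.61, 0.239] pointing down, gripper open.
Joint ranges: [-3.01, 3.01], [-0.46, 2.08], [-1.47, 1.51], [0.13, 2.56], [-1, 4.14], [0.04, 2.09], [-2.66, 2.66]. Speed limits (rad/s): [2.57, 2.57, 3.14, 3.14, 3.14, 3.14, 3.14].

INTERFACE

Orientations are given as a unit quaternion [x, y, z, w].
In Python, from plant import arm, cams, monitor gives the robot as it stands. Calls block until the motion is done:
- arm.move_to(position, orientation): joint-space move of the TCP to a pose.
- arm.line_to(position, frame=None, max_speed=0.15, contact_N=None): straight line of the TCP; frame=None keeps the orientation; max_speed is the mean speed in m/s. With contact_N (N) it stops when the force on the tool has changed by that much, and returns True; else False.
- arm.move_joints(angles): joint-space move.
- arm.command_gripper(opening): opening from 0.0 (shut) to 1.0 (fully open); the grip force is fixed at half the most; returns when the fingers have stopped.
- arm.sleep(seconds).
- arm.ik(position, orientation): joint angles nearest the present ones, or None.
- cams.read_camera(name): name is "scene" or "top" or "wrist"; returns (picture, depth): 480x640x3 uint8, blue, green, red; 480x640 float32, m along the optical axis (not along the pixel's ray), 0 where there is no reading.
- cams.camera_model(name): a dict with "K" (3x3 intrinsics, pixels), "dist" ([k1, k2, p1, p2, k3] as OpenCV has them; the pictures are not rectified), "R" (3x3) and "t" (3): a world point X has camera coordinates R X + t; the wrist camera has in their place "tool_from_camera" (4x4, takes a point from camera to tool coordinates, whose origin is the TCP and whose axes are the flange's). Camera axes: x right, y down, z forward; pixel columns grow to the right and rows downward; lengths in m; the calibration is good to about 2 mm. A picture is of the moment at which its call begins: read the wrist's pose just before it. camera_model takes no time and is no camera call.
A pose or a line that the arm cannot do raises arm.Unreachable and nothing moves.
- arm.finish_job(): hands the job in; it is judged then, once.
Readings, each from a call of its own:
- monitor.read_time(): time.
- monitor.read_q(): joint angles.
- monitor.read_joint_vel(): joint speeds.
- monitor.read_tau(): joint torques, N m.
- monitor.read_ee_pos(): TCP position.
- monitor.read_eef_rot(): TCP orientation.
- monitor.read_force(): force on the tool from outside, world axes, zero at the start.
- monitor.read_torque(): the same for the moment, N m.
- monitor.read_width(): opening from 0.0 (shut) to 1.0 (fully open).
- monitor.read_grasp_force(): force on a finger pad.
Only numpy, scipy, OpenCV 4.12 (cv2) and the standard library are available. Lean on these libraries where they do the work, as an engineer would, in place of code of your own. Each camera call takes 0.05 s, during which the arm holds its last target. There are 200 camera calls.

TASK

Take the blue-handled pin spanner from its grey parking block, set both of its prongs fully down into two opposite holes of the bare metal lock ring on the tilted black centrifuge rotor, and only then turn the ring clockwise (seen facing it) until it comes up against its stop. Then draw the spanner out, put it back upright in its parking block with its prongs in the slot, and let go; do not shove or tip the other things on the bench.

Things in the scene. Friction and masses are not known exactly. Their poses are not given: they have to be found in the camera images.
- spanner: Pin spanner, about 0.3 kg. Steel bar 84 (x) x 40 (y) x 12 (z) mm; upright blue handle, section 32 (x) x 22 (y) mm, top 80 mm above the bar's underside; two prongs 10 mm thick stick 14 mm out of the underside along -z (last 5 mm a half ball) at x = +32 and -32 mm. Origin: centre of the bar's underside, z up through the handle. Starts standing in the parking block. The same either way round.
- spanner_grip (a point): Point in the middle of the spanner's handle, 50 mm above the bar's underside; pinch the 22 mm thickness along the spanner's y. Axes as the spanner's.
- prong_a (a point): Tip of the prong at the spanner's +x end, 32 mm from the middle and 14 mm below the bar's underside.
- prong_b (a point): Tip of the prong at the spanner's -x end, 32 mm from the middle and 14 mm below the bar's underside.
- park_block: Grey block fixed to the bench, 130 (x) x 80 (y) x 30 (z) mm, with a slot in its top 90 mm long (x), 24 mm wide (y), 22 mm deep. Origin: centre of its underside, z up. When parked, the spanner's bar lies on the top face (30 mm up) along the block's x, either way round, bridging the slot with both prongs hanging in it.
- stand: White rotor stand fixed to the bench: base 190 (x) x 210 (y) x 14 mm, two cheeks up to 102 mm high at y = +-96 mm. Origin: centre of its underside. The black rotor (150 mm across) hangs between the cheeks on a cross axle along y, 85 mm up, clamped leaning 21 to 29 degrees from upright towards the stand's -x side (roughly towards the robot).
- ring_centre (a point): Centre of the lock ring's outer face (red dot), 50 mm from the cross axle. z: the ring's axis, out of the face, so it gives the lean. x, y: in the face (x uphill, y along the axle); they say nothing of where the holes are. The rotor is clamped at a different angle about this axis each time: look for the holes, or slide the rounded prongs round on the face with a light push until they drop in.
- lock_ring (a joint): Turn of the lock ring on the rotor, rad, growing clockwise facing it; starts at 0 to 0.35, firm stop at 1.15. The ring: bare metal disc 92 mm across, 16 mm thick, four round holes 16 mm wide and deep, 90 degrees apart, centres 32 mm from the axis. With both prongs home the bar lies on its face. It takes about 0.4 N m to turn, so rubbing with a push under 15 N does not turn it; it stays where left.
- tube_rack: Bystander, leave alone: yellow tube rack with white tubes, 100 x 200 x 40 mm, tubes up to 61 mm. Origin: centre of its underside.
- pipette: Bystander, leave alone: white and grey hand pipette lying flat, about 300 mm long, 30 mm high. Origin: centre of its underside.
- beaker: Bystander, leave alone: glass beaker, 72 mm across, 90 mm high. Origin: centre of its underside.
- wash_bottle: Bystander, leave alone: white bottle with red cap, 64 mm across, 160 mm high. Origin: centre of its underside.
- marker: Bystander, leave alone: orange marker pen lying flat, 135 mm long, 13 mm thick. Origin: centre of its underside.
- jar: Bystander, leave alone: amber jar with white cap, 60 mm across, 75 mm high. Origin: centre of its underside.
Not all that is in view belongs to the job. What is shaped like the spanner but red or turquoise is not meant.

How it is judged:
By the outcome, as a careful person would: the job done as asked, in the order asked, and still so for the second after the job is handed in, with the robot touching nothing.
It also fails if it takes over 72 s, if anything falls off the work surface, if the arm or the gripper's body presses on something with over 40 N, if the wrist force passes 120 N, or if a joint passes its speed limit or range.

## Working session

There is one attempt and no reset: what is moved stays moved. The work goes in short steps, each a Python script; the robot and the scene stay as the last script left them, time stands still between calls to the robot, and variables do not carry over. Pictures are saved under pics/ and viewed, at most 10 in all, crops included, and the job is handed in when it is done.

```bash
ls; mkdir -p pics; python3 - <<'E'
from plant import arm,cams,monitor
import cv2,numpy as np
for n in ["scene","top"]:
    p,d=cams.read_camera(n); cv2.imwrite(f"pics/{n}0.png",p); np.savez(f"pics/{n}0.npz",p=p,d=d)
    m=cams.camera_model(n); print(n,m, (-np.array(m["R"]).T@np.array(m["t"])))
print(cams.camera_model("wrist"),monitor.read_time(),arm.hold_point_z,monitor.read_eef_rot())
E
```

```text
pics
scene {'K': array([[508.85971581,   0.        , 324.7713228 ],
       [  0.        , 508.85971581, 242.34382233],
       [  0.        ,   0.        ,   1.        ]]), 'dist': array([-0.10528253,  0.        ,  0.        ,  0.        ,  0.        ]), 'R': array([[ 0.5300952 ,  0.84776574, -0.01709758],
       [ 0.58933593, -0.38285057, -0.7114131 ],
       [-0.60965747,  0.36704046, -0.70256606]]), 't': array([-0.30923631, -0.24525829,  1.53272648])} [ 1.24290237 -0.39430996  0.89707445]
top {'K': array([[465.22340602,   0.        , 319.88630099],
       [  0.        , 465.22340602, 237.50821091],
       [  0.        ,   0.        ,   1.        ]]), 'dist': array([-0.00595262,  0.        ,  0.        ,  0.        ,  0.        ]), 'R': array([[-0.01879259, -0.99968495, -0.01663874],
       [-0.99824612,  0.01969475, -0.05582828],
       [ 0.05613838,  0.0155604 , -0.99830174]]), 't': array([0.03006892, 0.56241503, 1.32939492])} [ 0.48736362 -0.00170309  1.35903623]
{'K': array([[401.87413473,   0.        , 321.11855971],
       [  0.        , 401.87413473, 243.50341403],
       [  0.        ,   0.        ,   1.        ]]), 'dist': array([-0.01750534,  0.        ,  0.        ,  0.        ,  0.        ]), 'tool_from_camera': array([[ 8.95100845e-04, -9.61936822e-01, -2.73270470e-01,
         7.00164894e-02],
       [ 9.99999565e-01,  7.88851715e-04,  4.98681556e-04,
         8.42692727e-04],
       [-2.64130272e-04, -2.73270797e-01,  9.61937109e-01,
        -1.45570802e-01],
       [ 0.00000000e+00,  0.00000000e+00,  0.00000000e+00,
         1.00000000e+00]])} 0.1 0.0187 [ 1.11116646e-01  9.93807036e-01 -8.15713187e-04 -2.18936314e-05]
```

View pics/scene0.png

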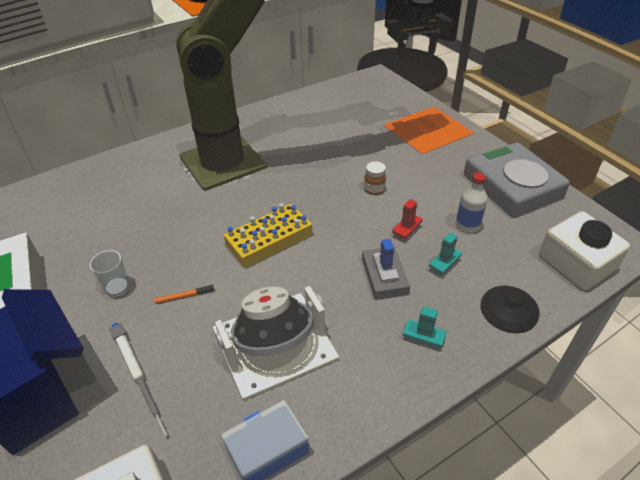

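View pics/top0.png

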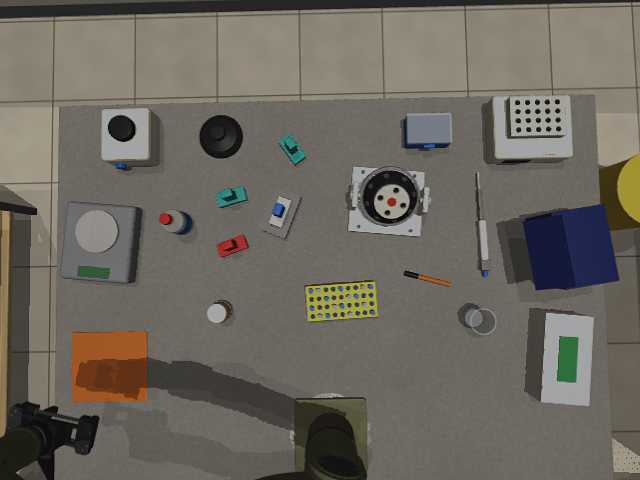

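The candidates for the spanner are:
- blue handle in the grey block: top (279,213), scene (387,255)
- red decoy: top (233,244)
- turquoise decoys: top (231,196) and (291,149)

I choose the blue one. The ring's red dot is at top (392,202), with four dark holes round it. Next I'll measure both and check them in a crop.

```bash
cat > h.py <<'E'
import cv2,numpy as np
from scipy.spatial.transform import Rotation as Rot
def cast(m,uv,z=None,depth=None,plane=None,T=None):
    """pixels -> world points on z plane / at depth / on plane (n,c). T: world_from_camera for wrist"""
    uv=np.atleast_2d(np.asarray(uv,float))
    r=cv2.undistortPoints(uv[:,None],np.array(m["K"]),np.array(m["dist"]))[:,0]
    r=np.c_[r,np.ones(len(r))]
    R,o=(T[:3,:3],T[:3,3]) if T is not None else (np.array(m["R"]).T,-np.array(m["R"]).T@np.array(m["t"]))
    w=r@R.T
    if depth is not None: s=np.asarray(depth)
    else:
        n,c=(np.array([0,0,1.]),np.array([0,0,z])) if plane is None else plane
        s=((c-o)@n)/(w@n)
    return o+w*np.reshape(s,(-1,1))
def blob(mask,near=None,minA=15):
    n,l,s,c=cv2.connectedComponentsWithStats(mask.astype(np.uint8))
    return [(c[i],s[i,4],l==i) for i in range(1,n) if s[i,4]>=minA]
def fitplane(P):
    c=np.median(P,0); k=np.ones(len(P),bool)
    for _ in range(6):
        c=P[k].mean(0); n=np.linalg.svd(P[k]-c,full_matrices=False)[2][2]; d=np.abs((P-c)@n); k=d<max(.002,2*np.median(d[k]))
    return (n if n[2]>0 else -n),c,k.sum(),d[k].std()
E
python3 - <<'E'
from plant import cams
from h import *
p0={}
for n,ring,sp in [("top",(392,202),(279,213)),("scene",(265,299),(387,258))]:
    f=np.load(f"pics/{n}0.npz");p,d=f["p"],f["d"];m=cams.camera_model(n)
    h=cv2.cvtColor(p,cv2.COLOR_BGR2HSV)
    H,S,V=[h[...,i].astype(int) for i in range(3)]
    yy,xx=np.mgrid[:480,:640]
    near=lambda c,r:np.hypot(xx-c[0],yy-c[1])<r
    b=(H>105)&(H<130)&(S>110)&(V>50)&near(sp,30)
    v,u=np.nonzero(b&(d>0)); P=cast(m,np.c_[u,v],depth=d[v,u]); zt=np.percentile(P[:,2],95)
    top=P[P[:,2]>zt-.012]
    print(n,"blue",b.sum(),"ztop",zt,"topcentre",top.mean(0),np.ptp(top,axis=0))
    r=((H<8)|(H>172))&(S>120)&near(ring,14); v,u=np.nonzero(r); c=[u.mean(),v.mean()]; 
    print("red",r.sum(),c,cast(m,c,depth=[np.median(d[v,u])]))
    g=near(c,20)&(S<60)&(V>120)&(d>0); v,u=np.nonzero(g); P=cast(m,np.c_[u,v],depth=d[v,u])
    nn,cc,k,s=fitplane(P); print("plane",nn,cc,k,s,"lean",np.degrees(np.arccos(nn[2])))
    C=cast(m,c,plane=(nn,cc))[0]; print("centre",C)
    dk=(V<90)&near(c,20)
    for q,a,_ in blob(dk,8):
        X=cast(m,q,plane=(nn,cc))[0]; print("dark",q,a,np.linalg.norm(X-C),X-C)
    # block top: points at z 24..36 near
    g=near(sp,45)&(d>0); v,u=np.nonzero(g); P=cast(m,np.c_[u,v],depth=d[v,u])
    for lo,hi,t in [(.024,.035,"block"),(.037,.047,"bar")]:
        Q=P[(P[:,2]>lo)&(P[:,2]<hi)][:,:2].astype(np.float32); print(t,len(Q),cv2.minAreaRect(Q))
    if n=="top":
        cv2.imwrite("pics/crop1.png",np.hstack([cv2.resize(p[y-32:y+32,x-32:x+32],(400,400),interpolation=cv2.INTER_CUBIC) for x,y in (ring,sp)]))
E
```

```text
top blue 99 ztop 0.11382641954822 topcentre [0.63758093 0.13151236 0.11021246] [0.03355815 0.02708533 0.01176342]
red 57 [np.float64(391.42105263157896), np.float64(201.6315789473684)] [[ 0.64761143 -0.17358782  0.13290499]]
plane [-0.35330064  0.03927735  0.93468495] [ 0.64790816 -0.17231488  0.13239512] 437 0.0005753451100139216 lean 20.82269466899803
centre [ 0.64768184 -0.17366335  0.13236624]
dark [391.54304636 203.24834437] 302 0.004410642038297578 [-0.00411285 -0.0004194  -0.00153699]
dark [395.6  190.04] 25 0.03267077639052409 [ 0.02888984 -0.01019646  0.01134852]
dark [380.         197.29166667] 24 0.03258366707155477 [0.01174449 0.03022779 0.00316905]
dark [402.66666667 204.95833333] 24 0.03125388501383573 [-0.00919205 -0.02978878 -0.00222271]
dark [387.08695652 212.2173913 ] 23 0.03073940639530842 [-0.02675819  0.01082597 -0.01056923]
block 839 ((0.6395354866981506, 0.1631750464439392), (0.15622439980506897, 0.1864406317472458), 5.929864406585693)
bar 271 ((0.6388429999351501, 0.1367366909980774), (0.06743519008159637, 0.12078218907117844), 67.80516052246094)
scene blue 111 ztop 0.11132626130823821 topcentre [0.63931665 0.12898801 0.10859501] [0.03292459 0.02521591 0.01016117]
red 51 [np.float64(264.4313725490196), np.float64(298.47058823529414)] [[ 0.64613387 -0.17437932  0.13162762]]
plane [-0.61352239  0.11805853  0.78080245] [ 0.61337629 -0.16316171  0.09381258] 556 0.0017697343544401385 lean 38.66589419913837
centre [ 0.622607   -0.16570883  0.10145082]
block 1071 ((0.6129118800163269, 0.179789200425148), (0.15484578907489777, 0.21818199753761292), 66.13178253173828)
bar 341 ((0.597795844078064, 0.17525824904441833), (0.06953876465559006, 0.21174798905849457), 41.8436393737793)
```

View pics/crop1.png

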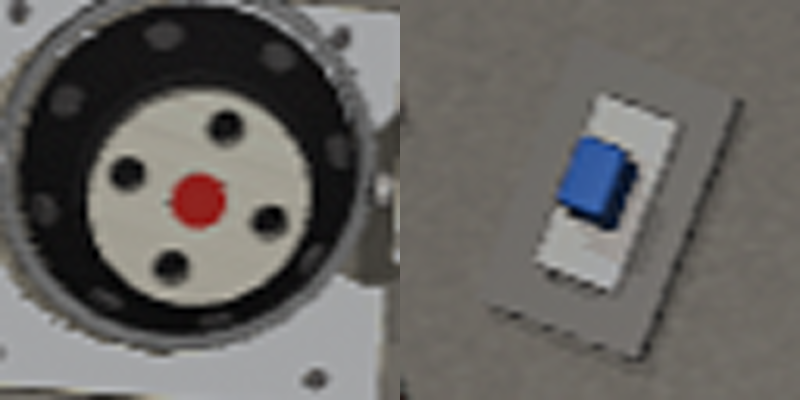

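In the crop, the left half shows the ring with four dark holes at (226,126), (127,173), (270,221) and (171,265). The right half shows the blue handle at (600,180), with its bar running at a yaw of about -21°. That confirms the choice, so next come wrist-camera close looks, ring first and then spanner.

```bash
cat >> h.py <<'E'
def quat(x,z):
    z=np.array(z,float)/np.linalg.norm(z); x=np.array(x,float); x-=z*(x@z); x/=np.linalg.norm(x)
    return Rot.from_matrix(np.c_[x,np.cross(z,x),z]).as_quat()
def wrist(cams,monitor,name):
    T=np.eye(4);T[:3,:3]=Rot.from_quat(monitor.read_eef_rot()).as_matrix();T[:3,3]=monitor.read_ee_pos()
    p,d=cams.read_camera("wrist"); m=cams.camera_model("wrist"); T=T@np.array(m["tool_from_camera"])
    cv2.imwrite(f"pics/{name}.png",p); np.savez(f"pics/{name}.npz",p=p,d=d,T=T); return p,d,m,T
E
python3 - <<'E'
from plant import arm,cams,monitor
from h import *
n=np.array([-.37,.03,.93]);n/=np.linalg.norm(n);C=np.array([.647,-.174,.132])
hx=np.array([.0289,-.0102,.0113])
arm.move_to(C+.13*n+[0,0,.0],quat(-hx,-n)); print(monitor.read_time(),monitor.read_q().round(2) if hasattr(monitor.read_q(),'round') else monitor.read_q())
wrist(cams,monitor,"wr")
for a in (0,np.pi/2,-np.pi/2,np.pi):
  for t in (0,.8,1.2):
    x=Rot.from_rotvec(n*(a-t)).apply(-hx); q=arm.ik(C+.035*n,quat(x,-n)); print(round(a,2),t,None if q is None else np.round(q,2))
arm.move_to([.637,.131,.225],quat([-.936,.352,0],[0,0,-1])); wrist(cams,monitor,"ws")
print(monitor.read_time(),monitor.read_q(),monitor.read_force())
a=[cv2.imread(f"pics/{k}.png") for k in("wr","ws")]
cv2.imwrite("pics/pair.png",np.hstack([x[:, 80:480] for x in a]))
E
```

```text
3.2583 [ 0.44  0.56 -0.33  1.93  0.41  0.32  1.07]
0 0 [ 0.33  0.72 -0.18  1.92  0.49  0.15  0.99]
0 0.8 [ 0.29  0.72 -0.11  1.92  0.18  0.13  0.5 ]
0 1.2 [ 0.27  0.72 -0.08  1.92  0.01  0.13  0.26]
1.57 0 [ 0.52  0.76 -0.5   1.91  1.12  0.32  1.99]
1.57 0.8 [ 0.4   0.73 -0.29  1.91  0.81  0.2   1.46]
1.57 1.2 [ 0.36  0.73 -0.23  1.91  0.65  0.17  1.22]
-1.57 0 [ 0.25  0.72 -0.04  1.92 -0.19  0.13  0.08]
-1.57 0.8 [ 0.2   0.72  0.04  1.92 -0.59  0.15 -0.33]
-1.57 1.2 [ 0.16  0.73  0.1   1.92 -0.79  0.16 -0.54]
3.14 0 [ 0.13  0.73  0.16  1.93 -0.95  0.19 -0.75]
3.14 0.8 [ 0.67  0.83 -0.77  1.9   1.31  0.51  2.62]
3.14 1.2 [ 0.59  0.79 -0.62  1.9   1.22  0.41  2.28]
4.525 [-0.17045865  0.73853242 -0.18732592  1.4983956   0.16111609  0.92016878
  0.79953102] [ 0.91159673 -0.31929901  0.70134124]
```

View pics/pair.png

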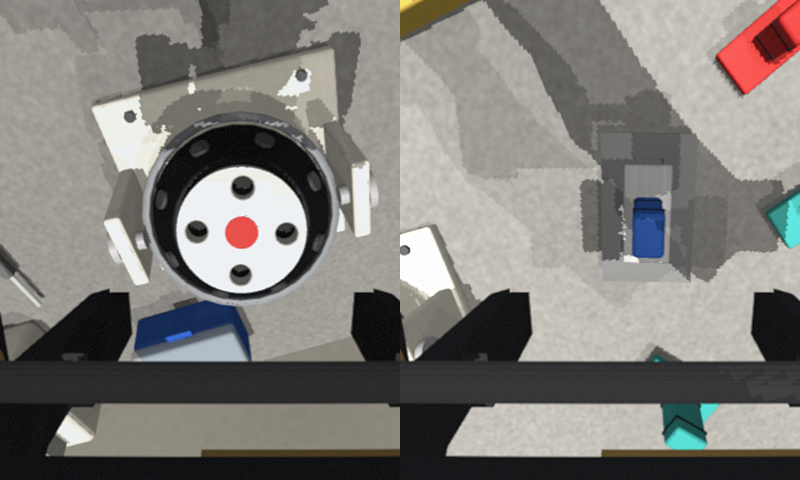

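The left half shows the ring face with its red dot at (242,233) and holes at (242,187), (197,231), (286,232) and (240,274). The right half shows the block and handle lined up with the tool, the handle's top at about (648,232). I'll refine the measurements numerically.

```bash
python3 - <<'E'
from plant import cams
from h import *
m=cams.camera_model("wrist"); yy,xx=np.mgrid[:480,:640]
def load(k):
    f=np.load(f"pics/{k}.npz");p=f["p"];h=cv2.cvtColor(p,cv2.COLOR_BGR2HSV).astype(int);return p,f["d"],f["T"],h[...,0],h[...,1],h[...,2]
p,d,T,H,S,V=load("wr")
r=((H<8)|(H>172))&(S>120)&(np.hypot(xx-322,yy-233)<25); v,u=np.nonzero(r); c=np.array([u.mean(),v.mean()])
rr=np.hypot(xx-c[0],yy-c[1]); g=(rr<60)&(S<50)&(V>200)&(d>0); v,u=np.nonzero(g)
n,cc,k,s=fitplane(cast(m,np.c_[u,v],depth=d[v,u],T=T)); C=cast(m,c,plane=(n,cc),T=T)[0]
print("n",n,"lean",np.degrees(np.arccos(n[2])),"az",np.degrees(np.arctan2(n[1],-n[0])),k,s,"C",C,"expect z",.085+.05*n[2])
hl=[cast(m,q,plane=(n,cc),T=T)[0] for q,a,_ in blob((V<130)&(S<100)&(rr>25)&(rr<60),80)]
e1=np.array([0,0,1])-n*n[2];e1/=np.linalg.norm(e1);e2=np.cross(n,e1)
for X in hl: print("hole",X,np.linalg.norm(X-C),np.degrees(np.arctan2((X-C)@e2,(X-C)@e1)))
print("mean holes",np.mean(hl,0))
# outer edge of the bright ring disc
L=blob((V>150)&(S<60)&(rr<75),500); 
mk=max(L,key=lambda t:t[1])[2]; ct=max(cv2.findContours(mk.astype(np.uint8),0,2)[0],key=len); (ex,ey),ax,_=cv2.fitEllipse(ct); E=cast(m,[ex,ey],plane=(n,cc),T=T)[0]; print("ellipse centre",E,ax)
p,d,T,H,S,V=load("ws")
b=(H>105)&(H<130)&(S>110)&(np.hypot(xx-328,yy-230)<60)&(d>0); v,u=np.nonzero(b); P=cast(m,np.c_[u,v],depth=d[v,u],T=T); zt=np.percentile(P[:,2],90); print("blue z",zt)
Q=P[P[:,2]>zt-.006]; (cx,cy),sz,a=cv2.minAreaRect(Q[:,:2].astype(np.float32)); print("handle",cx,cy,sz,a)
w=(np.hypot(xx-328,yy-210)<100)&(d>0)&(yy<285); v,u=np.nonzero(w);P=cast(m,np.c_[u,v],depth=d[v,u],T=T)
for lo,hi,t in((.024,.034,"block"),(.038,.047,"bar")):
    K=(P[:,2]>lo)&(P[:,2]<hi); im=np.zeros((480,640),np.uint8); im[v[K],u[K]]=1
    ct=max(cv2.findContours(cv2.morphologyEx(im,cv2.MORPH_OPEN,np.ones((3,3))),0,2)[0],key=cv2.contourArea)[:,0]
    W=cast(m,ct,z=(.03 if t=="block" else .042),T=T)[:,:2].astype(np.float32); print(t,np.median(P[K,2]),cv2.minAreaRect(W))
E
```

```text
n [-0.36117591  0.03551436  0.93182117] lean 21.279495042439887 az 5.615830346926665 8598 0.00039536118939693374 C [ 0.64802401 -0.17176433  0.13124016] expect z 0.13159105839568658
hole [ 0.61997158 -0.16104082  0.11995827] 0.03208135654184447 165.69478305551493
hole [ 0.63771117 -0.20185188  0.1283896 ] 0.03193337841382454 -104.23898078682082
hole [ 0.65827384 -0.14159771  0.13406328] 0.031985224364690604 75.92423567426158
hole [ 0.67602023 -0.1823836   0.14249629] 0.0319884003355725 -14.166105419951014
mean holes [ 0.6479942  -0.1717185   0.13122686]
ellipse centre [ 0.64621129 -0.17121573  0.13051663] (125.60859680175781, 129.64524841308594)
blue z 0.11025628700237307
handle 0.6376704573631287 0.13381101191043854 (0.020691927522420883, 0.031462084501981735) 68.4327392578125
block 0.0296325785072728 ((0.6371119022369385, 0.1350547969341278), (0.07998328655958176, 0.13003261387348175), 68.20930480957031)
bar 0.04150570849440982 ((0.6378783583641052, 0.1343168020248413), (0.039336610585451126, 0.08337520807981491), 68.61943817138672)
```

```bash
cat >> h.py <<'E'
n=np.array([-.36117591,.03551436,.93182117]); C=np.array([.6480,-.1717,.1312])
e1=np.array([0,0,1])-n*n[2];e1/=np.linalg.norm(e1);e2=np.cross(n,e1)
def ringq(deg): a=np.radians(deg); return quat(np.cos(a)*e1+np.sin(a)*e2,-n)
PK=np.array([.6377,.1342]); yaw=np.radians(-21.6); pkq=quat([-np.cos(yaw),-np.sin(yaw),0],[0,0,-1])
A0=255.8; G=.031
E
python3 - <<'E'
from plant import arm,cams,monitor
from h import *
arm.move_to([*PK,.18],pkq)
print("c",arm.line_to([*PK,.03+G],max_speed=.1,contact_N=10),monitor.read_ee_pos())
arm.command_gripper(0.0); print("w",monitor.read_width()*.088,monitor.read_grasp_force(),monitor.read_force())
arm.line_to([*PK,.20],max_speed=.12); print(monitor.read_force(),monitor.read_width()*.088)
arm.move_to(C+.12*n,ringq(A0)); print(monitor.read_q(),monitor.read_time(),monitor.read_force())
arm.line_to(C+(G+.014+.010)*n,max_speed=.08)
p,d,m,T=wrist(cams,monitor,"hov"); print(monitor.read_time())
E
```

```text
c False [0.6382542  0.13434369 0.06172106]
w 0.02160996039135897 29.982224847190082 [-0.85349506 -1.61824761 -0.18543844]
[ 0.29599371 -0.93613739 -3.85929731] 0.021687744054520244
[ 0.55964213  0.61025595 -0.54745651  1.91383706  0.77070575  0.40999123
  2.27723361] 9.8333 [ 0.72440335 -1.39188857 -3.39042263]
10.85
```

View pics/hov.png

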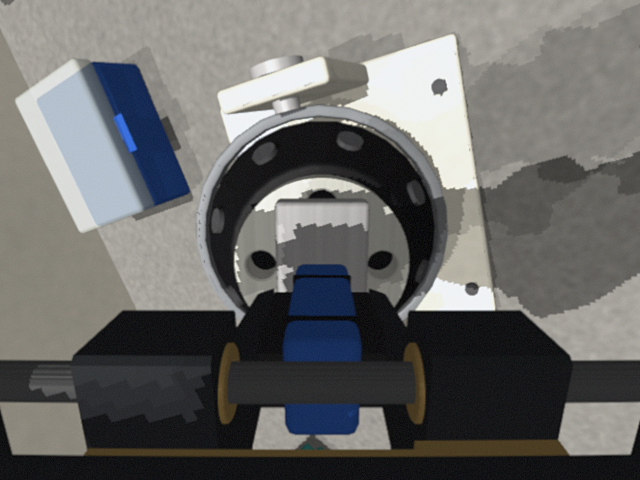

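The bar, with its near end at (322,203), points straight at the hole peeking out at (321,195). The side holes at (264,260) and (381,260) sit evenly about it, so the alignment is good and I'll insert.

```bash
python3 - <<'E'
from plant import arm,cams,monitor
from h import *
dep=lambda:((np.array(monitor.read_ee_pos())-C)@n-G)*1000
f0=np.array(monitor.read_force())
print(arm.line_to(C+(G-.001)*n,max_speed=.03,contact_N=8),"underside height mm",dep(),np.array(monitor.read_force())-f0,monitor.read_torque(),monitor.read_time(),monitor.read_width()*.088)
P=np.array(monitor.read_ee_pos())-C; print("lateral",P@e1,P@e2)
wrist(cams,monitor,"ins")
E
```

```text
True underside height mm 0.1889638722763036 [-1.93429168  0.32434571  9.12620013] [0.13682179 0.34163637 0.00065365] 11.6 0.022218152741573037
lateral -0.0002970960865280453 0.00017516583068956956
```

The prongs are home: the underside is 0.2 mm above the face, with contact made only there. Now I'll turn the ring clockwise in small steps, watching the moment about the ring axis.

```bash
cat > turn.py <<'E'
import sys
from plant import arm,cams,monitor
from h import *
def ang():
    x=Rot.from_quat(monitor.read_eef_rot()).as_matrix()[:,0]; return np.degrees(np.arctan2(x@e2,x@e1))%360
def turn(a0,a1,step,lim):
    a=a0
    while a>a1:
        a-=step; arm.move_to(C+G*n,ringq(a))
        t=np.array(monitor.read_torque())@n; f=np.array(monitor.read_force())
        dp=np.array(monitor.read_ee_pos())-C
        print(round(a,1),"act",round(ang(),1),"Mn",round(t,2),"Fn",round(f@n,1),"F",f.round(1),"h",round((dp@n-G)*1e3,2),"w",round(monitor.read_width()*88,1),"t",monitor.read_time())
        if abs(t)>lim: break
    return a
if __name__=="__main__": turn(*map(float,sys.argv[1:]))
E
python3 turn.py 255.8 225 4 0.9
```

```text
251.8 act 251.9 Mn -0.09 Fn 2.0 F [-1.   1.2  1.7] h 0.21 w 21.9 t 11.9
247.8 act 248.0 Mn 0.0 Fn 4.3 F [-2.3  1.2  3.6] h 0.2 w 21.9 t 12.15
243.8 act 244.0 Mn 0.02 Fn 5.0 F [-2.3  0.8  4.4] h 0.19 w 22.0 t 12.4
239.8 act 240.0 Mn 0.07 Fn 5.6 F [-1.7  0.2  5.3] h 0.21 w 21.8 t 12.65
235.8 act 236.0 Mn 0.04 Fn 5.4 F [-2.   0.5  5. ] h 0.2 w 21.6 t 12.9
231.8 act 232.0 Mn 0.06 Fn 6.1 F [-2.2  0.3  5.6] h 0.22 w 21.9 t 13.15
227.8 act 228.0 Mn 0.03 Fn 5.0 F [-1.3 -0.3  4.8] h 0.2 w 21.7 t 13.4
223.8 act 224.0 Mn 0.02 Fn 5.7 F [-1.4 -0.1  5.5] h 0.18 w 21.5 t 13.65
```

The moment stays near 0, well below the expected 0.4 N m. I'll look before turning further.

```bash
python3 - <<'E'
from plant import arm,cams,monitor
from h import *
a=cv2.imread("pics/ins.png"); b,*_=wrist(cams,monitor,"t1"); 
cv2.imwrite("pics/cmp.png",np.hstack([a[60:480,120:520],b[60:480,120:520]]))
E
```

```text
(no output)
```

View pics/cmp.png

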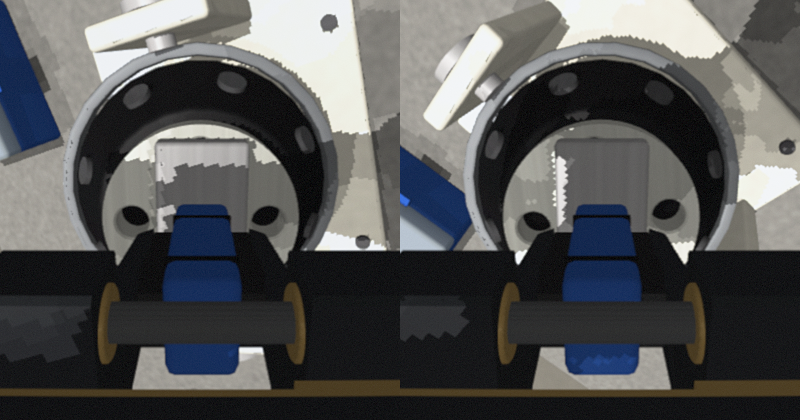

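The side holes have stayed beside the bar, at (137,222) and (267,209) in the right half, while the stand rotated in view. So the ring is turning with the spanner, and I'll continue to the stop.

```bash
python3 turn.py 223.8 186 3 0.55
```

```text
220.8 act 221.0 Mn 0.11 Fn 5.6 F [-1.7  0.1  5.4] h 0.2 w 21.7 t 13.95
217.8 act 218.0 Mn 0.13 Fn 4.8 F [-1.6  0.3  4.5] h 0.2 w 22.0 t 14.2
214.8 act 215.0 Mn 0.09 Fn 5.4 F [-0.1 -0.2  5.7] h 0.19 w 21.9 t 14.45
211.8 act 212.0 Mn 0.15 Fn 5.8 F [-0.5 -0.5  6.1] h 0.22 w 21.9 t 14.7
208.8 act 209.0 Mn 0.14 Fn 5.4 F [-0.8 -0.1  5.5] h 0.19 w 22.4 t 14.95
205.8 act 206.0 Mn 0.14 Fn 5.3 F [-0.7 -0.4  5.4] h 0.19 w 21.9 t 15.2
202.8 act 203.1 Mn 0.3 Fn 4.4 F [-0.7 -0.7  4.5] h 0.2 w 21.9 t 15.45
199.8 act 200.2 Mn 0.76 Fn 5.4 F [-0.9 -2.   5.5] h 0.2 w 22.4 t 15.7
```

```bash
python3 turn.py 199.8 193 1.5 1.3; python3 - <<'E'
from plant import arm,cams,monitor
from h import *
a=cv2.imread("pics/t1.png"); b,*_=wrist(cams,monitor,"t2"); 
cv2.imwrite("pics/cmp2.png",np.hstack([a[60:480,120:520],b[60:480,120:520]]))
E
```

```text
198.3 act 198.7 Mn 0.93 Fn 6.2 F [-1.8 -1.5  6. ] h 0.24 w 22.0 t 15.95
196.8 act 197.2 Mn 0.98 Fn 5.0 F [-1.6 -1.6  4.8] h 0.24 w 22.5 t 16.2
195.3 act 195.8 Mn 1.13 Fn 6.3 F [-2.2 -1.6  6. ] h 0.25 w 22.7 t 16.45
193.8 act 194.3 Mn 1.2 Fn 7.3 F [-2.8 -2.3  6.8] h 0.24 w 23.5 t 16.7
192.3 act 192.8 Mn 1.08 Fn 6.5 F [-2.3 -1.1  6.1] h 0.24 w 23.9 t 16.95
```

View pics/cmp2.png

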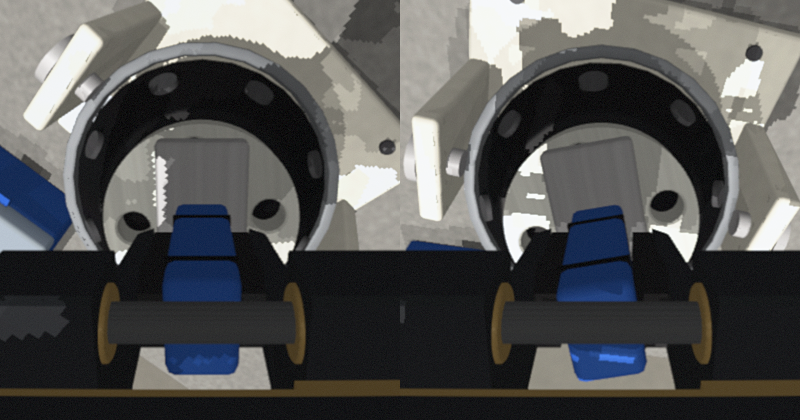

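The spanner has twisted about 8° in the pads while the ring stayed put, and the moment is saturated, so the stop is reached. I'll back off, which realigns the grip, centre the prongs in the play and draw out. Then I'll check the ring with the cameras.

```bash
python3 - <<'E'
from plant import arm,cams,monitor
from h import *
st=lambda s:print(s,"Mn",round(np.array(monitor.read_torque())@n,2),"F",np.array(monitor.read_force()).round(1),"w",round(monitor.read_width()*88,1),"t",monitor.read_time())
for a in (196,200,203,206): arm.move_to(C+G*n,ringq(a)); st(a)
print(arm.line_to(C+(G+.03)*n,max_speed=.05,contact_N=15)); st("out")
arm.line_to(C+(G+.09)*n,max_speed=.1)
arm.move_to([*PK,.20],pkq); st("park hover")
wrist(cams,monitor,"ph")
p,d=cams.read_camera("top"); m=cams.camera_model("top"); cv2.imwrite("pics/top2.png",p)
V=cv2.cvtColor(p,cv2.COLOR_BGR2HSV)[...,2]; yy,xx=np.mgrid[:480,:640]; c=(391.42,201.63); rr=np.hypot(xx-c[0],yy-c[1])
for q,a,_ in blob((V<90)&(rr<17),8):
    X=cast(m,q,plane=(n,C),T=None)[0]-cast(m,c,plane=(n,C))[0]; print(q,a,np.linalg.norm(X),np.degrees(np.arctan2(X@e2,X@e1)))
w=cv2.imread("pics/ph.png"); cv2.imwrite("pics/chk.png",np.hstack([cv2.resize(p[165:240,350:430],(400,375),interpolation=cv2.INTER_CUBIC),w[100:475,120:520]]))
E
```

```text
196 Mn 0.25 F [-2.1 -1.3  6. ] w 23.8 t 17.25
200 Mn 0.14 F [-2.3 -0.6  6.2] w 22.1 t 17.5
203 Mn 0.05 F [-2.5 -1.6  5.5] w 21.8 t 17.75
206 Mn 0.09 F [-3.3 -0.9  5.4] w 21.6 t 18.0
False
out Mn 0.01 F [ 0.4 -0.4 -3.3] w 21.5 t 18.75
park hover Mn 0.02 F [ 1.  -0.6 -3.2] w 21.9 t 20.675
[386.66666667 190.125     ] 24 0.033867732920373636 28.100622659160706
[402.56521739 196.17391304] 23 0.03225564377375911 -58.26625497595433
[380. 206.] 21 0.03206544958829629 116.3354533607906
[396.05263158 211.78947368] 19 0.03080121168077167 -149.9294597555683
```

View pics/chk.png

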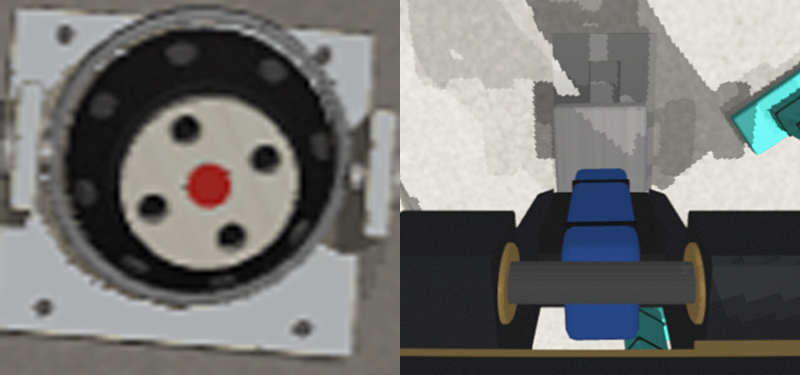

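The holes have turned 46.8° (0.816 rad), in the allowed 0.8–1.15 range, and this agrees with where the torque rose, so the ring is at its stop. The right half shows the bar at (600,150) straight in the grip and in line with the block at (602,65), so I'll park it.

```bash
python3 - <<'E'
from plant import arm,cams,monitor
from h import *
P=PK
print(arm.line_to([*P,.03+G+.016],max_speed=.12,contact_N=12),monitor.read_ee_pos())
print(arm.line_to([*P,.03+G-.002],max_speed=.03,contact_N=6),monitor.read_ee_pos(),monitor.read_force(),monitor.read_time())
E
```

```text
False [0.63847057 0.13435615 0.07787887]
True [0.63748275 0.1341424  0.06065055] [ 0.25145565 -0.7829424   4.24783483] 22.4917
```

Contact came at a TCP height of 60.7 mm, so the bar is down on the block. Releasing.

```bash
python3 - <<'E'
from plant import arm,cams,monitor
from h import *
arm.command_gripper(1.0); arm.line_to([*PK,.225],max_speed=.12)
p,d,m,T=wrist(cams,monitor,"fin"); print(monitor.read_time())
s,_=cams.read_camera("scene")
cv2.imwrite("pics/finc.png",np.hstack([p[80:455,120:520],cv2.resize(s[200:388,180:480],(400,250))[:, :] if 0 else cv2.resize(s[210:398,230:430],(400,375))]))
yy,xx=np.mgrid[:480,:640]
w=(np.hypot(xx-328,yy-210)<100)&(d>0)&(yy<285); v,u=np.nonzero(w);P=cast(m,np.c_[u,v],depth=d[v,u],T=T)
K=(P[:,2]>.037)&(P[:,2]<.047); print("bar",K.sum(),np.median(P[K,2]),"top",P[:,2].max())
E
```

```text
25.1333
bar 2769 0.04153931624752305 top 0.11195162461013203
```

View pics/finc.png

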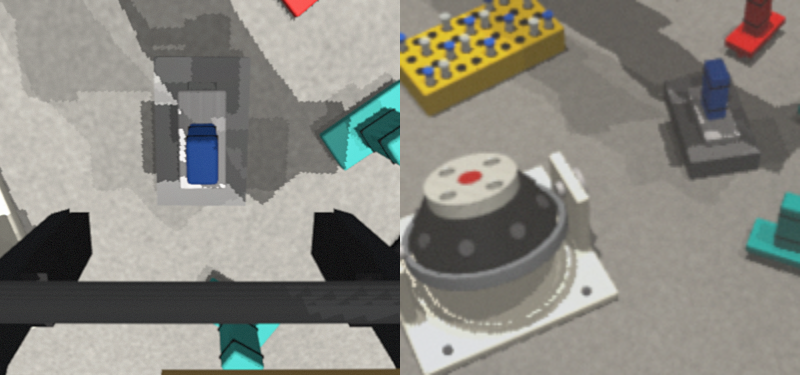

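The spanner stands upright and flat in its block, with the handle at (203,155) and the bar top at 41.5 mm as at the start. The gripper is clear and nothing else has moved.

```bash
python3 -c "
from plant import arm
print(arm.finish_job())"
```

```text
the job is handed in; nothing more can be done
None
```

The job is handed in: the ring was turned clockwise about 0.82 rad to its stop, and the spanner is back upright in its parking block and released, at about 25 s on the robot's clock.

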